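Lay the second course of a shielding wall in running bond

ROBOT

A 7-joint arm with a two-finger parallel gripper is mounted at the origin on a cart in front of the work surface, level with it; the furniture and walls round the work are solid. World frame = base frame: x ahead of the robot, y to its left, z up, the work surface at z = 0. Lengths are in m, angles in rad, forces in N, time in s.
With the tool pointing down it reaches from about 0.425 to 0.975 m from the base axis. Payload 16.7 kg.
Tool frame: the origin (TCP) lies at the very end of the fingers, on their centre line; the grasp point (between the pads) lies 19 mm behind it; z points along the fingers, y is the line along which they close (so a half turn about z gives the same grasp; the last joint's range is limited). The gripper opens to 85 mm and grips with 20 to 120 N. Pads are 22 mm wide; open, the fingers measure 114 mm over their backs; the gripper's body (76 mm by 85 mm) begins 54 mm behind the grasp point. The pads swing forward as they close: fully open they stand 13 mm farther back than shut.
Start: joints at [1.004, 0.426, 0.074, 1.606, -0.034, 1.111, -0.067], TCP at [0.273, -0.617, 0.231] pointing down, gripper open.
Joint ranges: [-2.85, 2.85], [-0.5, 2.14], [-1.23, 1.37], [0.21, 2.46], [-1.02, 4.16], [0.16, 2.05], [-2.73, 2.73]. Speed limits (rad/s): [1.89, 1.89, 2.39, 2.39, 3.01, 3.01, 3.01].

INTERFACE

Orientations are given as a unit quaternion [x, y, z, w].
In Python, from cell import r, kinematics, vision, job, telemetry gives the robot as it stands. The module is installed in compiled form; this text tells all that it offers. Calls block until the motion is done:
- r.move_to(position, orientation): joint-space move of the TCP to a pose.
- r.move_linear(position, orientation=None, feed=0.15): straight line of the TCP; orientation=None keeps the orientation; feed is the mean speed in m/s.
- r.movej(angles): joint-space move.
- r.grip(opening, strength=None): finger opening in m; strength is the grip in N (None keeps the last); returns when the fingers have stopped.
- r.dwell(seconds).
- kinematics.ik(position, orientation): joint angles nearest the present ones, or None.
- vision.capture(name): name is "scene" or "side" or "wrist"; returns the picture (400x640x3 uint8, red, green, blue); there is no depth.
- vision.camera_model(name): a dict with "fx", "fy", "cx", "cy" (pixels), "rvec" (rotation vector, rad) and "tvec" (3), from world to camera coordinates, as OpenCV has them. Camera axes: x right, y down, z forward; pixel columns grow to the right and rows downward; lengths in m; the calibration is good to about 2 mm. A picture is of the moment at which its call begins: read the wrist's pose just before it. camera_model takes no time and is no camera call; for the wrist camera it gives the pose at the moment of the call.
A pose or a line that the arm cannot do raises r.PlanningError and nothing moves.
- job.sign_off(): hands the job in; it is judged then, once.
Readings, each from a call of its own:
- telemetry.get_time_s(): time.
- telemetry.get_joints(): joint angles.
- telemetry.get_joint_velocities(): joint speeds.
- telemetry.get_joint_torque(): joint torques, N m.
- telemetry.get_position(): TCP position.
- telemetry.get_tool_rot(): TCP orientation.
- telemetry.get_contact_force(): force on the tool from outside, world axes, zero at the start.
- telemetry.get_ft_torque(): the same for the moment, N m.
- telemetry.get_finger_gap(): finger opening in m.
- telemetry.get_finger_force(): force on a finger pad.
Only numpy, scipy, OpenCV 4.12 (cv2) and the standard library are available. Lean on these libraries where they do the work, as an engineer would, in place of code of your own. Each camera call takes 0.05 s, during which the arm holds its last target. There are 200 camera calls.

TASK

Build the second course of the small shielding wall in running bond. First swing the wire bail arm from over the first course right over to the outside, beyond the fixed end post, and leave it there; next lay the loose half brick flat on the first course, up against the fixed post and in line with the wall; then lay the loose full brick beside it, bridging the joint below, by tipping it in against the spring-loaded jaw and levelling it so that the jaw ends up holding both bricks tight together. Keep the first course in place and leave the other things on the bench alone.

Things in the scene. Friction and masses are not known exactly. Their poses are not given: they have to be found in the camera images.
- stand: Aluminium wall stand fixed to the bench, 70 mm wide (x), 270 mm long (y). Origin: underside, middle of the wall; y runs along the wall towards the fixed post, z up. Base plate 8 mm thick; side lips 20 mm high, outer faces at x = +-32 mm. The first course lies on the plate, its top at z = 48 mm. Low end wall at y = -91 mm, jaw housing y = -162 to -122 mm, 50 mm wide, top at z = 104 mm.
- post_face (a point): Centre of the face of the fixed end post that looks at the bricks, at stand y = 91 mm. The post is 50 mm wide, 14 mm thick, its top at z = 92 mm above the stand's underside.
- jaw (a joint): Travel of the spring-loaded jaw, m: 0 at rest (its face at stand y = -81 mm), growing to 0.030 as it is pushed back towards stand -y. Needs 6 N to start and 220 N/m more; springs back. In the finished wall it stands at about 0.008, since the second course (60 + 120 mm) is 8 mm longer than the space between post and resting jaw.
- jaw_face (a point): Centre of the jaw's flat face, which looks towards stand +y: upright steel plate 46 mm wide, 8 mm thick, from z = 50 to 102 mm above the stand's underside, without lead-in bevel.
- bail (a joint): Angle of the wire bail arm, rad: 0 = lying level over the first course (pointing to stand -y), 1.57 = upright, 2.9 = stop, lying outside beyond the post. A stiff hinge: it stays where it is left (0.06 N m).
- bail_bar (a point): Middle of the bail's grip bar: a round steel wire 8 mm thick running along stand x, 62 mm free between its two legs, 80 mm from the hinge axis.
- bail_hinge (a point): Middle of the bail's hinge axis, which runs along stand x at stand y = 98 mm, z = 54 mm. The legs pass either side of the post.
- half_c (a point): Centre of the loose half brick: plain white polyethylene, 50 mm (x) x 60 mm (y, along the wall when laid) x 40 mm high (z), lying flat on the bench beside the stand, 0.08 to 0.16 kg. In the finished wall it is at stand (0, 61, 68) mm, its y axis along stand y (either way round).
- full_c (a point): Centre of the loose full brick: plain white polyethylene, 50 mm (x) x 120 mm (y, long side) x 40 mm high (z), lying flat on the bench on the other side of the stand from the half brick, 0.16 to 0.32 kg. In the finished wall it is at stand (0, -29, 68) mm, its y axis along stand y (either way round).
- laid_full: Full brick of the first course, 50 x 120 x 40 mm, already laid at the post end of the stand; loose, with 1 to 2 mm play. Origin: centre of its underside; y along its length.
- laid_half: Half brick of the first course, 50 x 60 x 40 mm, already laid at the jaw end of the stand; loose. Origin: centre of its underside.
- timer: Bystander: bench timer, 66 x 66 x 21 mm; origin at its underside.
- beaker_glass: Bystander: small beaker, 44 x 48 x 58 mm; origin at its underside.

How it is judged:
On the way, in this order (a step that is already met when the one before it is completed fails the run):
1. the bail arm is swung right over to the outside (value of joint bail above 2.3 rad), for 0.2 s.
2. the half brick lies on the first course against the fixed post (x of half_c in the frame of stand between -0.004 and 0.004 m and y of half_c in the frame of stand between 0.055 and 0.067 m and z of half_c in the frame of stand between 0.065 and 0.071 m and angle between the y axis of half_c and the y axis of stand, either way round below 0.06 rad and angle between half_c's own z axis and vertical below 0.05 rad and value of joint bail above 2.3 rad), for 0.2 s.
3. the full brick lies bedded between the half brick and the jaw (x of full_c in the frame of stand between -0.004 and 0.004 m and y of full_c in the frame of stand between -0.035 and -0.023 m and z of full_c in the frame of stand between 0.065 and 0.071 m and angle between the y axis of each of full_c, half_c and the y axis of stand, either way round below 0.06 rad and angle between each of full_c, half_c's own z axis and vertical below 0.05 rad and x of half_c in the frame of stand between -0.004 and 0.004 m and y of half_c in the frame of stand between 0.055 and 0.067 m and z of half_c in the frame of stand between 0.065 and 0.071 m), for 0.2 s.
At the end, for the whole second after the job is handed in: The bail is outside (over 2.3 rad); half brick and full brick lie flat on the first course, within 4 mm across and 3 mm along the wall of their places and within 3 mm of their height, in line within 0.06 rad and level within 0.05 rad, at rest; the jaw stands 5 to 11 mm pushed back, holding them (value of joint bail above 2.3 rad and x of half_c in the frame of stand between -0.004 and 0.004 m and y of half_c in the frame of stand between 0.058 and 0.064 m and z of half_c in the frame of stand between 0.065 and 0.071 m and angle between the y axis of each of half_c, full_c and the y axis of stand, either way round below 0.06 rad and angle between each of half_c, full_c's own z axis and vertical below 0.05 rad and x of full_c in the frame of stand between -0.004 and 0.004 m and y of full_c in the frame of stand between -0.032 and -0.026 m and z of full_c in the frame of stand between 0.065 and 0.071 m and linear speed of each of half, full below 0.02 m/s and value of joint jaw between 0.005 and 0.011 m); the robot touches nothing.
It fails at once if a brick of the first course is moved from its place by more than 8 mm (distance of any of laid_full, laid_half from where it was at the start of the episode above 0.008 m).
It fails at once if a bystander is moved by more than 30 mm (distance of any of timer, beaker_glass from where it was at the start of the episode above 0.03 m).
It also fails if it takes over 64 s, if anything falls off the work surface, if the arm or the gripper's body presses on something with over 40 N, if the wrist force passes 120 N, or if a joint passes its speed limit or range.

## Working session

There is one attempt and no reset: what is moved stays moved. The work goes in short steps, each a Python script; the robot and the scene stay as the last script left them, time stands still between calls to the robot, and variables do not carry over. Pictures are saved under pics/ and viewed, at most 10 in all, crops included, and the job is handed in when it is done.

```bash
mkdir -p pics; cat > h.py <<'E'
import numpy as np, cv2
from scipy.spatial.transform import Rotation as R
from cell import r, kinematics, vision, job, telemetry
def snap(cam,name,crop=None,s=1):
    im=vision.capture(cam)[:,:,::-1]
    if crop: im=im[crop[1]:crop[3],crop[0]:crop[2]]
    cv2.imwrite('pics/'+name,cv2.resize(im,None,fx=s,fy=s,interpolation=cv2.INTER_CUBIC))
def cam(name):
    m=vision.camera_model(name); K=np.array([[m['fx'],0,m['cx']],[0,m['fy'],m['cy']],[0,0,1]])
    return K,np.array(m['rvec'],float),np.array(m['tvec'],float)
def back(c,uv,z):
    K,rv,t=c; Rm=cv2.Rodrigues(rv)[0]; d=Rm.T@np.linalg.inv(K)@np.array([*uv,1.]); o=-Rm.T@t
    return o+d*(z-o[2])/d[2]
def proj(c,p):
    return cv2.projectPoints(np.atleast_2d(np.array(p,float)),c[1],c[2],c[0],None)[0][:,0]
E
python3 - <<'E'
from h import *
snap('scene','s1.png',None,1.25); snap('side','d1.png',None,1.25)
for n in('scene','side','wrist'):
    K,rv,t=cam(n);print(n,K[0,0],K[0,2],K[1,2],(-cv2.Rodrigues(rv)[0].T@t).round(3),cv2.Rodrigues(rv)[0].round(2).tolist())
print(telemetry.get_time_s(),telemetry.get_tool_rot(),telemetry.get_position())
E
```

```text
scene 427.013325447899 315.9781996815039 200.28372848320876 [-0.203 -0.486  0.663] [[0.53, -0.85, 0.0], [-0.47, -0.3, -0.83], [0.71, 0.43, -0.56]]
side 489.8194928616769 314.7599500480624 191.82380665199597 [0.338 1.228 1.032] [[-0.98, -0.19, 0.02], [-0.13, 0.6, -0.79], [0.13, -0.78, -0.62]]
wrist 275.70823051152996 323.3455250420983 196.27472032614767 [ 0.345 -0.585  0.374] [[0.4, -0.91, -0.0], [-0.87, -0.39, 0.31], [-0.28, -0.12, -0.95]]
0.1 [ 9.78367371e-01  2.06874095e-01 -1.74525345e-04 -6.05253901e-04] [ 0.2730813  -0.61684406  0.23065772]
```

View pics/s1.png

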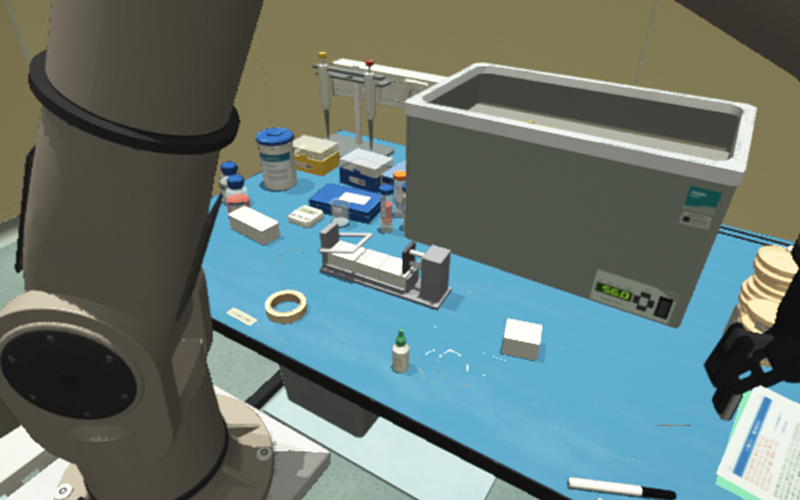

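View pics/d1.png

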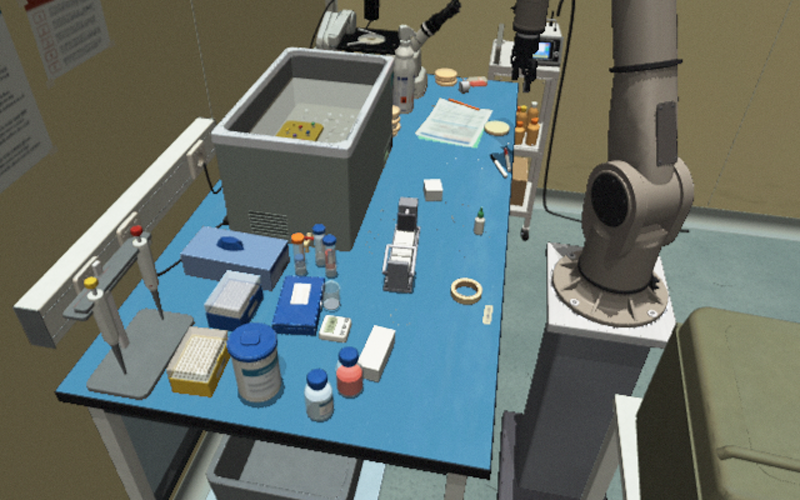

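The scene shows the stand, with its post end at about (332,240) and jaw housing at (435,270) in the enlarged picture. The half brick is at (522,335), the full brick at (253,223) and the timer at (306,215). The side view agrees: stand (402,245), half (433,188), full (377,352). Next I get rough positions.

```bash
python3 - <<'E'
from h import *
S=cam('scene');D=cam('side')
f=lambda c,u,v,z:back(c,(u/1.25,v/1.25),z).round(3)[:2]
for n,a in dict(half=(S,523,327,.04),half2=(D,432,185,.04),full=(S,255,218,.04),full2=(D,379,342,.04),jawtop=(S,437,254,.104),jawtop2=(D,408,207,.104),post=(S,328,232,.092),post2=(D,399,262,.092),tim=(S,306,214,.02),beak=(D,332,293,.03),bathcorner=(S,405,237,0)).items(): print(n,f(*a))
# stand base corners
print('base',f(S,447,305,0),f(S,322,270,0), f(D,411,291,0),f(D,384,289,0))
rot=np.array([[0,1,0],[1,0,0],[0,0,-1]]).T
for p in [(.6,.05,.4),(.6,.05,.5),(.55,.05,.45)]:
  for yaw in (0,90,180,-90):
    q=(R.from_euler('z',yaw,degrees=True)*R.from_quat([1,0,0,0])).as_quat()
    print(p,yaw,kinematics.ik(p,q))
E
```

```text
half [ 0.499 -0.313]
half2 [ 0.492 -0.307]
full [0.523 0.338]
full2 [0.519 0.337]
jawtop [ 0.532 -0.124]
jawtop2 [ 0.53  -0.088]
post [0.5   0.106]
post2 [0.515 0.125]
tim [0.625 0.275]
beak [0.662 0.198]
bathcorner [0.691 0.038]
base [ 0.525 -0.155] [0.487 0.12 ] [0.483 0.12 ] [0.55  0.127]
(0.6, 0.05, 0.4) 0 [ 0.17089437  0.23528142 -0.44473988  1.52139497  0.10181324  1.40791487
 -1.85045331]
(0.6, 0.05, 0.4) 90 [ 0.28520907  0.25421751 -0.59190447  1.51469004  0.14249399  1.41607788
 -0.31376952]
(0.6, 0.05, 0.4) 180 [ 0.36675899  0.27197764 -0.70065471  1.5100812   0.17599194  1.42374117
  1.22924449]
(0.6, 0.05, 0.4) -90 [ 0.58889782  0.35241645 -1.02862117  1.49853655  0.30203852  1.46069238
  2.69608659]
(0.6, 0.05, 0.5) 0 [ 0.19168117  0.22457213 -0.48472675  1.33316219  0.10402826  1.60879948
 -1.849466  ]
(0.6, 0.05, 0.5) 90 [ 0.27663903  0.23886377 -0.59867538  1.328047    0.13386263  1.61463807
 -0.30279693]
(0.6, 0.05, 0.5) 180 [ 0.35110513  0.25459052 -0.70211026  1.32369244  0.16358636  1.6210887
  1.2441977 ]
(0.6, 0.05, 0.5) -90 [ 0.63400931  0.37170019 -1.16586491  1.30870361  0.34226355  1.67419065
  2.67272776]
(0.55, 0.05, 0.45) 0 [ 0.24529298  0.13673503 -0.51215585  1.53545599  0.06708521  1.48695601
 -1.83928936]
(0.55, 0.05, 0.45) 90 [ 0.33393755  0.14794203 -0.61653982  1.53079963  0.08561355  1.49009045
 -0.28434903]
(0.55, 0.05, 0.45) 180 [ 0.42775713  0.16261389 -0.72984572  1.5260735   0.10847556  1.49430149
  1.2669797 ]
(0.55, 0.05, 0.45) -90 None
```

```bash
cat >> h.py <<'E'
def Q(yaw,tilt=0):  # yaw rad of tool x in world; tilt about tool y axis
    return (R.from_euler('z',yaw)*R.from_quat([1,0,0,0])*R.from_euler('y',tilt)).as_quat()
E
python3 - <<'E'
from h import *
r.move_to([.46,0,.30],Q(0))
np.save('w1.npy',np.array([np.r_[k.ravel()] for k in [np.hstack([x.ravel() for x in cam('wrist')])]]))
snap('wrist','w1.png')
im=cv2.imread('pics/w1.png')
cv2.imwrite('pics/w1v.png',cv2.resize(im,None,fx=1.25,fy=1.25))
print(telemetry.get_time_s(),telemetry.get_joints(),telemetry.get_position())
E
```

```text
2.4583 [ 0.30387152  0.03132351 -0.44722798  1.95600207  0.01467306  1.15757708
 -1.72083056] [ 0.46013742 -0.00062796  0.29989156]
```

View pics/w1v.png

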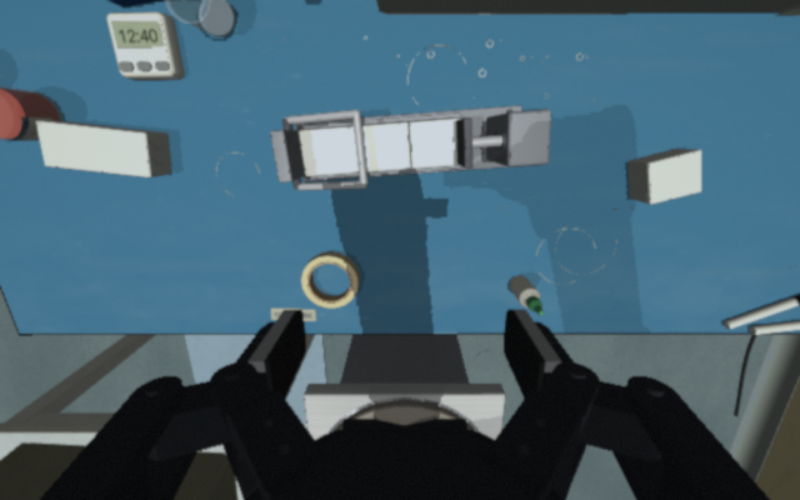

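The wrist view shows the whole row: full brick top about (92,150), stand from (275,150) to (550,137), half brick top (672,177). The bail bar is at u≈360 and the timer is at (145,45). I enlarge to read corners.

```bash
python3 - <<'E'
from h import *
im=cv2.imread('pics/w1.png')
z=lambda x0,y0,x1,y1,s:cv2.resize(im[y0:y1,x0:x1],None,fx=s,fy=s,interpolation=cv2.INTER_CUBIC)
a=z(212,80,450,155,3.3333)
b=z(25,90,145,150,3.3333);c=z(490,110,570,170,3.3333)
H=np.zeros((a.shape[0]+b.shape[0]+10,a.shape[1],3),np.uint8)
H[:a.shape[0]]=a;H[a.shape[0]+10:,:b.shape[1]]=b;H[a.shape[0]+10:,410:410+c.shape[1]]=c
for i in range(0,H.shape[1],50): cv2.line(H,(i,0),(i,4),(0,255,255),1)
print(a.shape,b.shape,c.shape)
cv2.imwrite('pics/c1.png',H)
E
```

```text
(250, 793, 3) (200, 400, 3) (200, 267, 3)
```

View pics/c1.png

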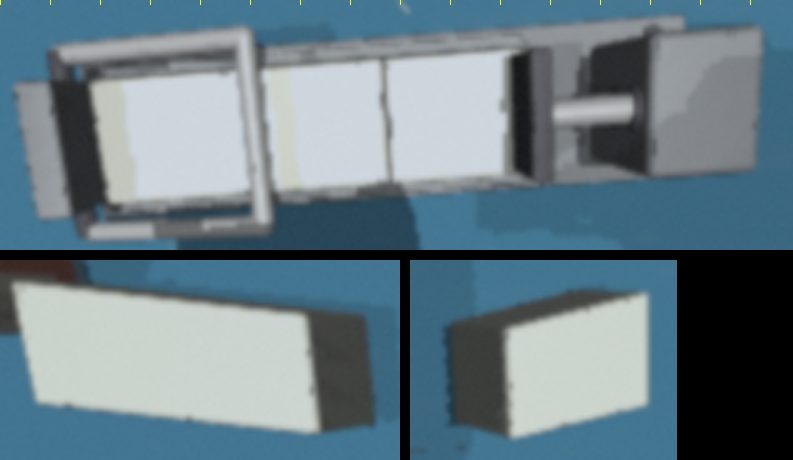

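```bash
cat > fit.py <<'E'
from h import *
from scipy.optimize import least_squares
w=np.load('w1.npy')[0]; C=(w[:9].reshape(3,3),w[9:12],w[12:15])
def px(X,Y,x0,y0): return (np.array([X,Y])+.5)/3.33333-.5+[x0,y0]
S=lambda X,Y:px(X,Y,212,80)
print('full',[back(C,px(X,Y-260,25,90),.04)[:2].round(4).tolist() for X,Y in[(12,282),(306,313),(320,433),(36,403)]])
print('half',[back(C,px(X-410,Y-260,490,110),.04)[:2].round(4).tolist() for X,Y in[(504,327),(648,292),(649,405),(512,438)]])
def fitbrick(P,L):
    m=np.array([[.025,L],[.025,-L],[-.025,-L],[-.025,L]])  # order: +x+y, +x-y, -x-y,-x+y in approx world
    f=lambda p:((m@np.array([[np.cos(p[2]),np.sin(p[2])],[-np.sin(p[2]),np.cos(p[2])]])+p[:2])-P).ravel()
    s=least_squares(f,[*P.mean(0),0]);print('  brick',s.x.round(4),'res',s.fun.round(4));return s.x
P=np.array([back(C,px(X,Y-260,25,90),.04)[:2] for X,Y in[(12,282),(306,313),(320,433),(36,403)]]);fitbrick(P,.06)
P=np.array([back(C,px(X-410,Y-260,490,110),.04)[:2] for X,Y in[(504,327),(648,292),(649,405),(512,438)]]);fitbrick(P,.03)
J=[(651,33,25,-122),(762,28,25,-162),(754,168,-25,-162),(650,177,-25,-122)]
Po=[(50,80,25,91),(72,217,-25,91),(15,85,25,105),(38,218,-25,105)]
def W(p,q):
    c,s=np.cos(p[2]),np.sin(p[2]);x,y,z=q;return [p[0]+c*x-s*y,p[1]+s*x+c*y,z]
pts=[(X,Y,[x/1e3,y/1e3,.104]) for X,Y,x,y in J]+[(X,Y,[x/1e3,y/1e3,.092]) for X,Y,x,y in Po]
g=lambda p:(proj(C,[W(p,q) for _,_,q in pts])-[S(a,b) for a,b,_ in pts]).ravel()
s=least_squares(g,[.51,0,0],loss='soft_l1');p=s.x;print('stand',p.round(4),g(p).round(1))
T=[(385,60,[.025,-.03,.048]),(390,186,[-.025,-.03,.048]),(133,204,[-.025,.05,.048])]
for a,b,q in T: print('chk',S(a,b).round(1),proj(C,[W(p,q)])[0].round(1))
bars=[(246,36),(262,222)]
for th in np.arange(0,1,.1):
    print(th.round(1),[ (proj(C,[W(p,[x,.098-.08*np.cos(th),.054+.08*np.sin(th)])])[0]-S(*b)).round(1).tolist() for x,b in zip((.033,-.033),bars)])
E
python3 fit.py
```

```text
full [[0.5532, 0.4045], [0.541, 0.2862], [0.4916, 0.2915], [0.5045, 0.4103]]
half [[0.5076, -0.278], [0.522, -0.3358], [0.4742, -0.3488], [0.4596, -0.2919]]
  brick [ 0.5226  0.3481 -0.1066] res [ 0.0006  0.0006  0.0001 -0.0004 -0.0003 -0.0004 -0.0004  0.0001]
  brick [ 0.4909 -0.3136  0.2585] res [-0.0003 -0.0002  0.0007 -0.0005  0.0002 -0.0002 -0.0006  0.0009]
stand [0.5245 0.0233 0.071 ] [-0.2 -0.3  1.6 -1.5  1.5  1.1 -0.8  0.9 -0.1 -0.2  0.4  0.4 -1.1 -0.8
 -0.4  0.9]
chk [327.2  97.7] [326.2  97. ]
chk [328.7 135.5] [328.7 134.8]
chk [251.6 140.9] [272.1 138.9]
0.0 [[4.2, 2.8], [4.6, -2.7]]
0.1 [[3.2, 2.5], [3.7, -1.9]]
0.2 [[1.5, 2.3], [2.2, -1.1]]
0.3 [[-0.9, 2.1], [0.1, -0.2]]
0.4 [[-3.9, 2.0], [-2.7, 0.7]]
0.5 [[-7.7, 1.9], [-6.1, 1.7]]
0.6 [[-12.2, 1.9], [-10.2, 2.7]]
0.7 [[-17.3, 1.9], [-14.9, 3.7]]
0.8 [[-23.1, 2.0], [-20.2, 4.8]]
0.9 [[-29.5, 2.2], [-26.1, 5.8]]
```

Bricks fit within 1 mm and the stand within about 1.5 px (2 mm). The bail stands at about 0.27 rad. Now I swing the bail.

```bash
cat >> h.py <<'E'
ST=np.array([.5245,.0233,.071])
def W(q,p=None):
    p=ST if p is None else p
    c,s=np.cos(p[2]),np.sin(p[2]);x,y,z=q;return np.array([p[0]+c*x-s*y,p[1]+s*x+c*y,z])
F=lambda:np.round(telemetry.get_contact_force(),1)
T=lambda:round(telemetry.get_time_s(),2)
E
python3 - <<'E'
from h import *
q=Q(ST[2])
bar=lambda th,d=.012:W([0,.098-.08*np.cos(th),.054+.08*np.sin(th)-d])
a=.27
r.grip(.045,25)
r.move_to(bar(a)+[0,0,.06],q); r.move_linear(bar(a),feed=.15)
print(F()); r.grip(0,25); print('gap',telemetry.get_finger_gap(),F(),T())
r.move_linear(bar(.5)); print('gap',telemetry.get_finger_gap(),F())
if telemetry.get_finger_gap()>.005:
    for th in np.arange(.8,2.71,.3):
        r.move_linear(bar(min(th,2.6))); print(th.round(1),telemetry.get_finger_gap(),F(),T())
E
```

```text
[0.9 1.4 0.2]
gap 0.006845323192190129 [ 1.7  3.1 -0.2] 4.7
gap 0.006969739900856539 [ 0.2  1.9 -0.3]
0.8 0.006651656069152815 [-0.7 -6.7  5.8] 5.28
1.1 0.0066029906623426005 [-3.7 -9.2 16.8] 5.59
1.4 0.006758049953292221 [-4.3 -3.4 16.6] 5.9
1.7 0.006564082845313691 [-0.3  1.7 10.9] 6.21
2.0 0.006629265338903706 [1.8 3.8 6.4] 6.52
2.3 0.006930705665494823 [2.3 4.7 4.5] 6.83
2.6 0.0067482350764870615 [3.4 5.9 3.2] 7.13
```

```bash
python3 - <<'E'
from h import *
r.grip(.03); p=telemetry.get_position(); r.move_linear([p[0],p[1],.2],feed=.25)
r.move_to([.47,.03,.2],Q(ST[2]))
r.dwell(.3)
np.save('w2.npy',np.hstack([x.ravel() for x in cam('wrist')]))
im=vision.capture('wrist')[:,:,::-1]; cv2.imwrite('pics/w2.png',im)
print(T(),proj(cam('wrist'),[W([0,y,.06]) for y in(-.165,.19)]))
E
python3 - <<'E'
import cv2
im=cv2.imread('pics/w2.png')
cv2.imwrite('pics/w2v.png',cv2.resize(im[0:240,120:520],None,fx=2,fy=2,interpolation=cv2.INTER_CUBIC))
E
```

```text
9.15 [[498.8774475  133.14213619]
 [145.05288362 132.7666946 ]]
```

View pics/w2v.png

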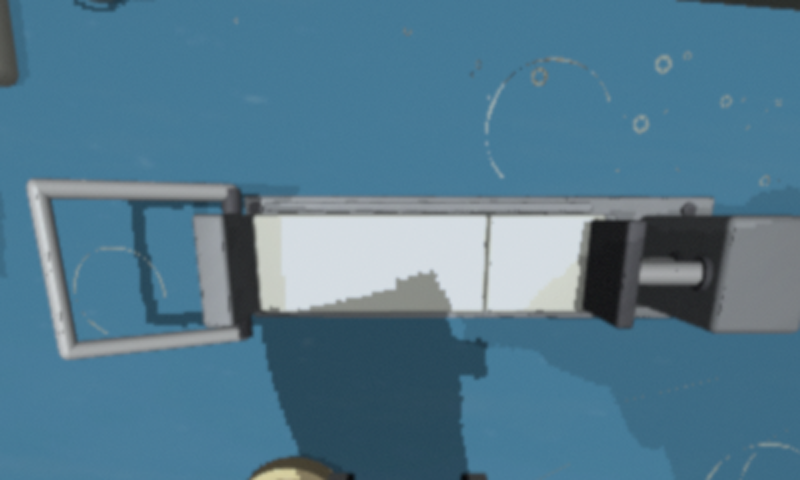

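The bail lies outside, with its bar at the left (50,270) in the crop. Post face top edge is at u≈234, the joint line at u≈487 and the housing's front edge at (733,217)–(712,329). I refine the stand fit.

```bash
python3 - <<'E'
from h import *
from scipy.optimize import least_squares
w=np.load('w2.npy');C=(w[:9].reshape(3,3),w[9:12],w[12:15])
o=lambda X,Y:np.array([X,Y])/2-.25+[120,0]
pts=[(733,217,25,-122,104),(712,329,-25,-122,104),(195,215,25,105,92),(230,214,25,91,92),(205,327,-25,105,92),(238,328,-25,91,92)]
g=lambda p:(proj(C,[W([x/1e3,y/1e3,z/1e3],p) for _,_,x,y,z in pts])-[o(a,b) for a,b,*_ in pts]).ravel()
s=least_squares(g,ST,loss='soft_l1');print(s.x.round(4));print(g(s.x).reshape(-1,2).round(1).tolist())
for a,b,q in[(488,213,[.025,-.03,.048]),(486,311,[-.025,-.03,.048]),(290,213,[.025,.07,.048]),(590,311,[-.025,-.08,.048])]: print(o(a,b),proj(C,[W(q,s.x)])[0].round(1))
for th in(2.4,2.6,2.8): print(th,proj(C,[W([x,.098-.08*np.cos(th),.054+.08*np.sin(th)],s.x) for x in(.031,-.031)]).round(1).tolist(),o(39,190),o(66,348))
for y in (-.029,): 
  for z in(.056,.12): 
    for t in(0,.2,.4,-.4): print(t,kinematics.ik(W([0,y,z]),Q(np.pi/2+.07,t)))
print((R.from_quat(Q(np.pi/2,.4)).as_matrix()).round(2))
E
```

```text
[0.5243 0.0219 0.0688]
[[0.7, -0.6], [0.6, 3.1], [-0.5, -0.6], [-1.8, -0.0], [0.8, 0.5], [-0.5, 0.1]]
[363.75 106.25] [365.5 107.2]
[362.75 155.25] [363.1 156.2]
[264.75 106.25] [267.1 106.9]
[414.75 155.25] [409.7 156.3]
2.4 [[143.8, 98.5], [157.8, 174.0]] [139.25  94.75] [152.75 173.75]
2.6 [[141.8, 98.9], [155.3, 170.7]] [139.25  94.75] [152.75 173.75]
2.8 [[144.3, 99.4], [156.9, 167.4]] [139.25  94.75] [152.75 173.75]
0 [ 0.38995959  0.48907391 -0.61374132  2.04720048  0.41850166  0.72856927
 -0.41684045]
0.2 [ 0.5481772   0.5256638  -0.65906058  2.02677099  0.17543493  0.69800167
 -0.10830078]
0.4 [ 0.69792864  0.60001857 -0.71351618  1.99435631 -0.02635837  0.72733674
  0.15676492]
-0.4 [ 0.09600389  0.53217677 -0.56234353  2.04768     0.81662448  0.97599086
 -0.9417332 ]
0 [ 0.42159674  0.3893056  -0.6410833   2.00793183  0.30968321  0.84028364
 -0.32299867]
0.2 [ 0.56424591  0.42093985 -0.66761749  1.99045353  0.07655819  0.81661422
 -0.0422879 ]
0.4 [ 0.68337917  0.48228196 -0.6839255   1.96529776 -0.13321705  0.84518345
  0.21157422]
-0.4 [ 0.14331817  0.43443659 -0.61280338  2.01442572  0.72255521  1.06134816
 -0.83114005]
[[ 0.    1.    0.  ]
 [ 0.92 -0.    0.39]
 [ 0.39  0.   -0.92]]
```

```bash
sed -i 's/^ST=.*/ST=np.array([.5248,.0225,.0695])/' h.py
python3 - <<'E'
from h import *
q=Q(np.pi/2+.2585); h=np.array([.4909,-.3136,0])
r.grip(.075,60)
r.move_to(h+[0,0,.12],q); r.move_linear(h+[0,0,.010],feed=.2); print(F(),T())
r.grip(.03,60); print('gap',telemetry.get_finger_gap(),F(),T())
r.move_linear(h+[0,0,.16],feed=.25); print('gap',telemetry.get_finger_gap(),F())
Y=Q(np.pi/2+ST[2])
r.move_to(W([0,.057,.16]),Y)
r.move_linear(W([0,.057,.075]),Y,feed=.2); F0=telemetry.get_contact_force(); print(F(),T())
r.move_linear(W([0,.057,.0595]),feed=.05); print(F(),telemetry.get_position(),T())
for i in range(10):
    r.move_linear(W([0,.058+.001*i,.0595]),feed=.03); f=telemetry.get_contact_force()-F0; print(i,f.round(1))
    if np.hypot(f[0],f[1])>5: break
print(T(),telemetry.get_position())
E
```

```text
[ 0.1 -0.2  0.2] 12.39
gap 0.04891851984950349 [-1.3  1.4 11.1] 12.74
gap 0.048861671388275095 [ 0.3 -0.9 -2.4]
[-0.   0.4 -1.4] 15.53
[ 0.5 -1.6  2.1] [0.52116719 0.07923686 0.05964439] 15.99
0 [ 1.3 -2.6  5.2]
1 [ 0.1 -4.3  6.9]
2 [-0.2 -3.9  7.9]
3 [-0.  -5.3  7.8]
16.99 [0.52067386 0.08307331 0.05961363]
```

```bash
python3 - <<'E'
from h import *
p=telemetry.get_position(); z0=.0605
r.move_linear([p[0],p[1],z0],feed=.03); print(F())
for i in range(8):
    r.move_linear(W([0,.0615+.0007*i,z0]),feed=.03); f=telemetry.get_contact_force(); print(i,f.round(1))
    if f[1]<-12: break
print(T())
np.save('w3.npy',np.hstack([x.ravel() for x in cam('wrist')])); cv2.imwrite('pics/w3.png',cv2.resize(vision.capture('wrist')[:,:,::-1],None,fx=1.25,fy=1.25))
E
```

```text
[-0.7  0.5 -1.7]
0 [-0.3 -0.8 -2.7]
1 [-0.5 -4.7 -0.5]
2 [-0.1 -8.8  0.3]
3 [ -0.2 -13.1   1.9]
18.24
```

View pics/w3.png

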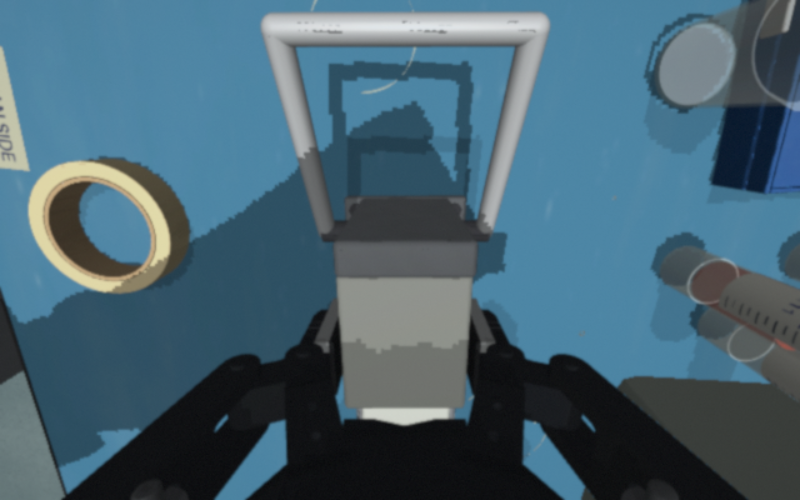

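Half is flush to the post and centred: post edges at 335–476, brick edges at 340–471, both centred on u≈405.5. I release it, then check the bottle clearance near the full brick.

```bash
python3 - <<'E'
from h import *
p=telemetry.get_position()
r.move_linear([p[0],p[1],.0595],feed=.03)
r.grip(.066); print(F(),T())
r.move_linear([p[0],p[1],.17],feed=.25); r.dwell(.2);print(T(),p)
D=cam('side')
for n,uv in dict(base=(348,394),capbase=(348,362),captop=(348,352),bl=(320,417)).items():
    print(n,back(D,np.array(uv)/1.25,0).round(3))
for z in(.04,.06,.08,.1): print(z,proj(D,[[.56,.42,z]])*1.25, back(D,np.array((348,355))/1.25,z).round(3),back(cam('scene'),np.array((237,183))/1.25,z).round(3))
r.move_to([.5226,.25,.25],Q(np.pi/2-.1066)); r.dwell(.3)
np.save('w4.npy',np.hstack([x.ravel() for x in cam('wrist')])); cv2.imwrite('pics/w4.png',cv2.resize(vision.capture('wrist')[:,:,::-1],None,fx=1.25,fy=1.25)); print(T())
E
```

```text
[0.4 0.6 1. ] 18.85
19.64 [0.52026947 0.08388951 0.06036457]
base [0.559 0.455 0.   ]
capbase [0.58  0.372 0.   ]
captop [0.587 0.344 0.   ]
bl [0.6   0.521 0.   ]
0.04 [[351.29583936 368.19834693]] [0.575 0.387 0.04 ] [0.627 0.501 0.04 ]
0.06 [[351.07403816 361.77833008]] [0.571 0.404 0.06 ] [0.6  0.47 0.06]
0.08 [[350.84784276 355.23112363]] [0.566 0.421 0.08 ] [0.574 0.438 0.08 ]
0.1 [[350.61712128 348.55291005]] [0.561 0.438 0.1  ] [0.547 0.406 0.1  ]
20.76
```

View pics/w4.png

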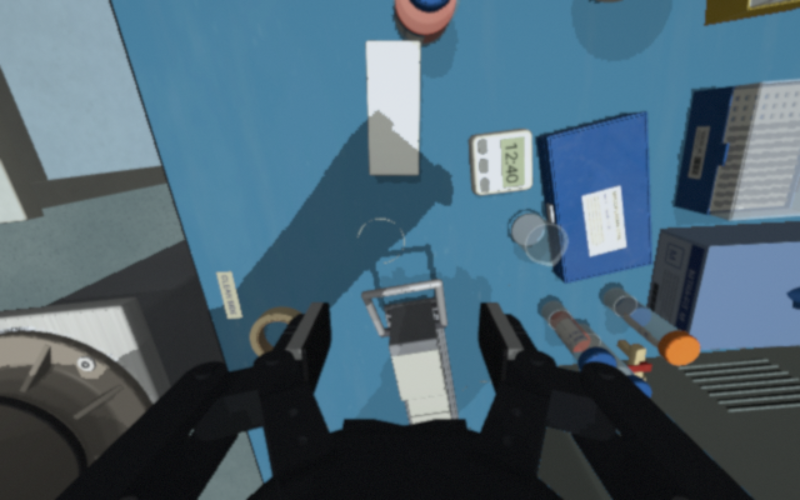

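Full brick top corners in the picture are (367,41), (421,41), (418,175) and (370,175). The bottle at (427,10) is clear of the finger positions. The half sits against the post at (418,370).

```bash
python3 - <<'E'
from h import *
w=np.load('w4.npy');C=(w[:9].reshape(3,3),w[9:12],w[12:15])
P=np.array([back(C,np.array(u)/1.25-.1,.04)[:2] for u in[(421,41),(418,175),(370,175),(367,41)]]);print(P.round(4).tolist(),P.mean(0).round(4))
print(np.linalg.norm(P-np.roll(P,1,0),axis=1))
c=P.mean(0); yaw=np.arctan2(*( -(P[0]+P[3]-P[1]-P[2])*[1,-1])); print(yaw)
if np.linalg.norm(c-[.5226,.3481])<.006 and abs(yaw+.1066)<.05:
    c=np.array([*((c+[.5226,.3481])/2),0]); q=Q(np.pi/2-.1066)
    r.grip(.075,60)
    r.move_linear(c+[0,0,.12],q,feed=.25); r.move_linear(c+[0,0,.010],feed=.2); print(F(),T())
    r.grip(.03,90); print('gap',telemetry.get_finger_gap(),F(),T())
    r.move_linear(c+[0,0,.2],feed=.25); r.dwell(.2); print('gap',telemetry.get_finger_gap(),F(),telemetry.get_ft_torque(),T())
    np.save('c.npy',c)
E
```

```text
[[0.5544, 0.4049], [0.5403, 0.2866], [0.4922, 0.2918], [0.506, 0.4102]] [0.5232 0.3484]
[0.04869879 0.11914818 0.04840897 0.1191468 ]
-0.11716638449720213
[-0.3  0.5  0.3] 22.52
gap 0.04855028528774157 [-1.5 -1.7 14.9] 22.87
gap 0.04840269223907696 [ 0.5  0.6 -2.8] [-0.01968729 -0.02103515  0.01089981] 23.98
```

```bash
cat >> h.py <<'E'
def tcp(By,Bz,a,d=.012):
    c,s=np.cos(a),np.sin(a); return W([0,By+.06*c-d*s,Bz+.06*s+d*c])
def QT(a): return Q(np.pi/2+ST[2],a)
E
python3 - <<'E'
from h import *
a=.4
r.move_to(tcp(-.060,.150,a),QT(a)); print(F(),T())
r.move_linear(tcp(-.060,.075,a),QT(a),feed=.2); print(F())
r.move_linear(tcp(-.060,.052,a),QT(a),feed=.08); r.dwell(.2); print(F(),T())
snap('wrist','w5.png',None,1.25)
f0=telemetry.get_contact_force()
for y in(-.065,-.070,-.074,-.078,-.0825):
    r.move_linear(tcp(y,.052,a),feed=.06); print(y,F(),telemetry.get_finger_gap())
    if np.linalg.norm(telemetry.get_contact_force()-f0)>25: print('STOP');break
print(T()); snap('side','d5.png',(250,130,400,260),4)
E
```

```text
[-0.1  0.  -2.3] 25.31
[ 0.1  0.7 -3. ]
[ 0.5  0.1 -2.6] 26.47
-0.065 [-0.8  3.2 -1.2] 0.048419827526195676
-0.07 [-0.5  7.3 -0.4] 0.04854543713394992
-0.074 [-0.6  8.6 -0.6] 0.04814566883950422
-0.078 [-0.5  8.2 -1.6] 0.04863162781567293
-0.0825 [ 0.6 10.9  0.1] 0.048364599188914774
27.77
```

View pics/d5.png

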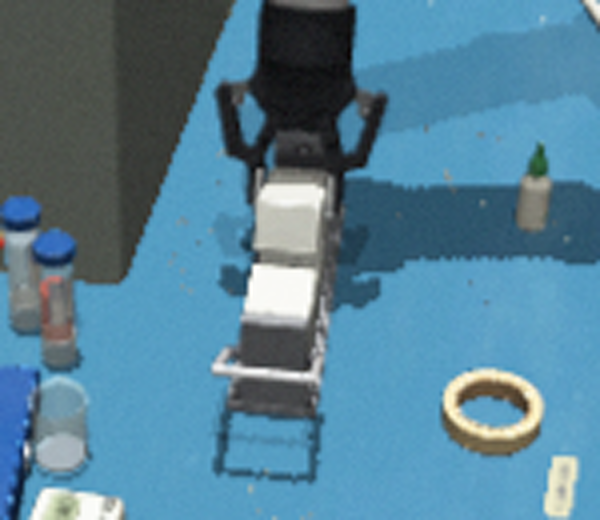

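Spring forces match the prediction (contact at B_y ≈ −65 mm). The side view shows the tilted full brick, face at (290,220), behind the half top at (283,295) and in line with it. Now I level it.

```bash
python3 - <<'E'
from h import *
Yc=.028; f0=telemetry.get_contact_force()
for a in(.35,.3,.25,.2,.15,.1,.06,.03,0.):
    r.move_linear(tcp(Yc-.12*np.cos(a),.0495,a),QT(a),feed=.05); f=telemetry.get_contact_force(); print(a,F(),telemetry.get_ft_torque().round(2),T())
    if np.linalg.norm(f)>30: print('STOP');break
print(telemetry.get_position())
snap('wrist','w6.png',None,1.25)
E
```

```text
0.35 [ 0.9  9.6 -2.2] [ 1.36 -0.06  0.03] 28.07
0.3 [ 0.9  9.5 -6.7] [ 1.42 -0.24 -0.02] 28.32
0.25 [ 0.1 10.2 -7.4] [ 1.52 -0.26  0.03] 28.57
0.2 [ 1.6  9.5 -7.6] [ 1.72 -0.16  0.03] 28.82
0.15 [ 0.4  8.9 -8.2] [ 1.74 -0.15  0.01] 29.07
0.1 [-0.4  9.4 -9.3] [ 1.83 -0.1   0.06] 29.32
0.06 [-1.1  8.8 -7.9] [ 1.85 -0.01  0.05] 29.57
0.03 [-0.3  7.8 -7.1] [ 1.82  0.15 -0.04] 29.82
0.0 [-1.4  8.2 -7.3] [1.9  0.18 0.02] 30.07
[ 0.52665195 -0.00764724  0.06120862]
```

View pics/w6.png

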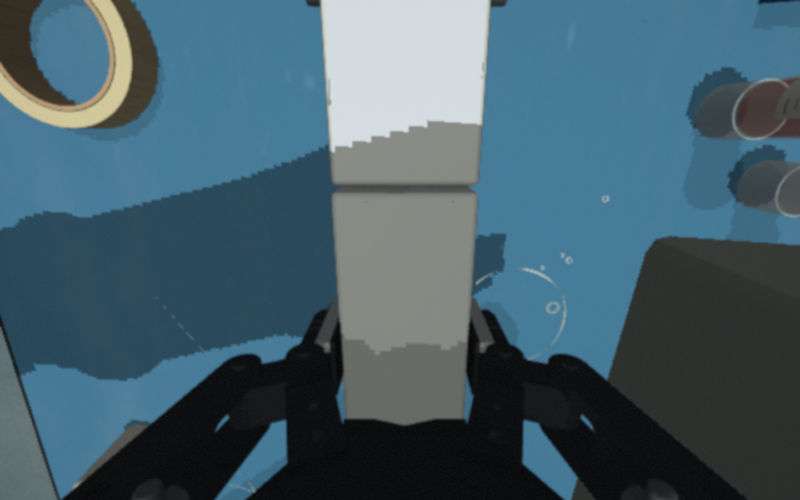

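Both bricks are level and in line, half at u 331–482 and full at 334–474, with a gap of about 2.5 mm at v≈188. I close the gap, seat the brick and release.

```bash
python3 - <<'E'
from h import *
q=QT(0); 
for i in range(10):
    y=-.0315+.0006*i
    r.move_linear(W([0,y,.061]),q,feed=.03); f=telemetry.get_contact_force(); print(round(y,4),F())
    if f[1]<-3: break
for z in(.0605,.060,.0595,.059):
    r.move_linear(W([0,y,z]),q,feed=.03); f=telemetry.get_contact_force(); print(z,F())
    if f[2]>6: break
r.grip(.066); r.dwell(.2); print(F(),T())
p=telemetry.get_position(); r.move_linear([p[0],p[1],.2],feed=.2)
r.dwell(.2); snap('wrist','w7.png'); print(T())
p=W([0,0,.3]); r.move_to(p+[-.07,0,0],Q(ST[2])); r.dwell(.3)
np.save('w8.npy',np.hstack([x.ravel() for x in cam('wrist')])); cv2.imwrite('pics/w8.png',vision.capture('wrist')[:,:,::-1])
im=cv2.imread('pics/w8.png'); C=cam('wrist'); u=proj(C,[W([0,0,.07])])[0].astype(int); print(u,T())
x0=max(u[0]-130,0);y0=max(u[1]-70,0)
cv2.imwrite('pics/c8.png',cv2.resize(im[y0:y0+140,x0:x0+260],None,fx=3,fy=3,interpolation=cv2.INTER_CUBIC)); print(x0,y0)
for n,yy in dict(jawrest=(-.081),jaw8=-.089,halfface=.031,post=.091).items(): print(n,[((proj(C,[W([x,yy,z])])[0]-[x0,y0]+.5)*3-.5).round().tolist() for x in(.025,-.025) for z in (.088,)])
E
```

```text
-0.0315 [-3.8  7.6 -2. ]
-0.0309 [-2.8  8.5 -1.7]
-0.0303 [-2.2  8.  -2.2]
-0.0297 [-2.5  7.7 -1.8]
-0.0291 [-2.   6.1 -2.2]
-0.0285 [-2.2  5.2 -0.8]
-0.0279 [-2.7  0.5 -0.6]
-0.0273 [-2.5 -5.8  0.6]
0.0605 [-3.  -5.9  4.6]
0.06 [-3.2 -5.   5.4]
0.0595 [-3.8 -5.8  7.1]
[-0.3  0.6 -0.3] 33.38
34.48
[326 114] 36.24
196 44
jawrest [[596.0, 148.0], [587.0, 274.0]]
jaw8 [[616.0, 148.0], [606.0, 274.0]]
halfface [[318.0, 148.0], [320.0, 274.0]]
post [[168.0, 148.0], [178.0, 274.0]]
```

View pics/c8.png

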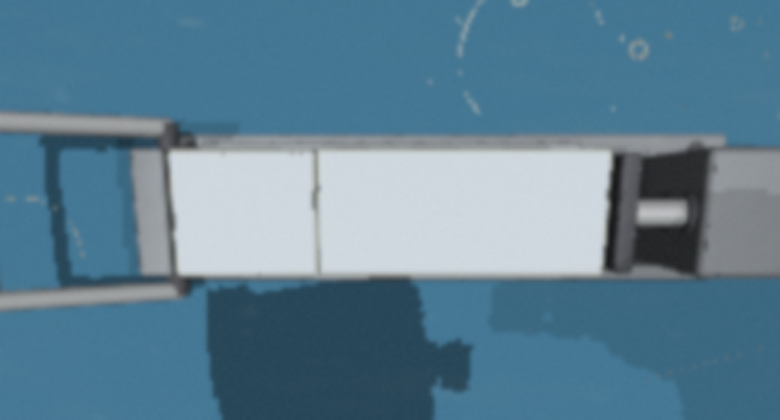

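Bricks are tight between the post (u≈170) and the jaw. The joint is at u≈317 (predicted 318–320) and the full brick's end at u≈609 (predicted 606–616). Everything is in line and the gripper is clear.

```bash
python3 -c "
from h import *
print(F(),job.sign_off(),T())"
```

```text
the job is handed in; nothing more can be done
the job is handed in; nothing more can be done
```

I handed the job in at about 36 s of the 64 s allowed; the sign-off did not return a verdict. The last picture shows the bail outside and both bricks in line, held tight between the post and the jaw.

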